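Twist the snug sample cup home in the bonder stage

ROBOT

A 6-joint arm with a two-finger parallel gripper is mounted at the origin on the work surface. World frame = base frame: x ahead of the robot, y to its left, z up, the work surface at z = 0. Lengths are in m, angles in degrees, forces in N, time in s.
With the tool pointing down it reaches from about 0.3 to 0.75 m from the base axis. Payload 8.5 kg.
Tool frame: the origin (TCP) lies on the centre line of the jaws, within the pads' length; the fingertips stand 11 mm ahead of it and the grasp point (between the pads) lies 8 mm behind it; x points along the fingers, y is the direction in which the jaws open and shut, and the axes are right-handed (so a half turn about x gives the same grasp; the last joint's range is limited). The gripper opens to 85 mm and grips with 20 to 120 N. Pads are 22 mm wide; open, the fingers measure 114 mm over their backs; the gripper's body (76 mm by 85 mm) begins 54 mm behind the grasp point. The pads swing forward as they close: fully open they stand 13 mm farther back than shut.
Start: joints at [-12.336, 21.807, 74.336, -0, 83.858, -12.336], TCP at [0.55, 0, 0.242] pointing down, gripper open.
Joint ranges: [-178.18, 178.18], [-50.72, 133.34], [12.68, 142.11], [-81.47, 261.47], [9.98, 163.14], [-165.26, 165.26]. Speed limits (degrees/s): [136.94, 136.94, 180, 180, 180, 180].

INTERFACE

Orientations are given as a 3x3 rotation matrix whose columns are the frame's x, y, z axes.
In Python, from rig import env gives the robot as it stands.
- The arm moves only by the tool carry_out, never from a script. Its argument "motion" is a list that holds one entry, the list of rows, each a list of 7 numbers: the shift along the tool's x, y, z in cm, then the turn, a rotation vector about the tool's x, y, z in rad, then the finger opening in cm, from 0 to 8.54. A call has 1 to 5 rows; each row is the pose to reach, as a shift and turn from the pose commanded when the call began, along the tool's axes at that moment; what a row does not reach only later rows make up. A row lasts 1/12 s, in which the tool goes at most 41.7 mm and 7.16 degrees, less where a joint would pass 70% of its speed; a pose out of reach is approached as far as the arm can. A call with a gripper value outside its range is refused whole. The fingers move at their own pace and stop on an object; "grip_force" is the grip in N (left out, the last holds). Time passes only in rows, so rows that repeat a pose let the fingers close. It gives the time, the measured TCP pose, the force and the opening at its end, in the units of the state.
- env.observe(): the state, without advancing time (a new reading comes with each control period).
- env.get_image(name): name is "scene" or "side" or "wrist"; returns a dict with "image" (420x560x3 uint8, red, green, blue), "fov_y" (degrees; the focal length in pixels is half the picture's height over the tangent of half this angle, whatever the lens; pixels are square), "cx", "cy" (the principal point, pixels), "R" (3x3) and "t" (3): a world point X has camera coordinates R X + t. Camera axes: x right, y down, z forward; pixel columns grow to the right and rows downward; lengths in m; the calibration is good to about 2 mm. A picture is of the moment at which its call begins. There is no depth.
- env.close_job(): hands the job in, once; it reports no verdict.
The state is a dict: "time_s": time; "q": joint angles; "qvel": joint speeds; "joint_efforts": joint torques, N m; "position": TCP position; "tool_rot": TCP orientation; "ft_force": force on the tool from outside, world axes, zero at the start; "wrist_torque": the same for the moment, N m; "grip_width": finger opening in m.
Only numpy, scipy, OpenCV 4.12 (cv2) and the standard library are available. Lean on these libraries where they do the work, as an engineer would, in place of code of your own. Each camera call takes 0.05 s, during which the arm holds its last target. There are 200 camera calls.

TASK

Pick up the steel sample cup with the hexagonal crown and fit it, foot down, fully home in the round holder of the bonder's work stage, until its foot rests on the stop hidden at the bottom, whose height you have to feel for; then let go. The spring jaws in the holder grip it tightly, so ease it down with a twisting motion and a light push: never shove the sprung holder down by 1.5 mm or more. Leave the other things on the bench where they are.

Things in the scene. Friction and masses are not known exactly. Their poses are not given: they have to be found in the camera images.
- hex_cup: The cup to fit: plain steel, about 0.32 kg (varies), 93 mm tall, standing on its foot on the bench. Origin at the centre of the underside of its foot, z up along its axis. Crown, to grip: open hollow hexagon from 48 to 93 mm height, 48 mm across flats (flats 28 mm wide, walls 5 mm); flats face its own x axis and every 60 degrees from it
- cup_foot (a point): Centre of the underside of the hexagonal cup's foot (its origin). Above it the round spigot: 34 mm in diameter at the foot, 41 mm at 5 mm height, 44 mm from 15 up to the crown at 48 mm
- stage: White work stage, 180 x 170 mm, fixed on the bench; origin at the centre of its underside, straight below the holder's axis. The holder on it is a 116 mm square aluminium plate with an upright steel collar
- holder_mouth (a point): Centre of the collar's top, 126 mm above the bench, z up. Collar: 76 mm outside, bore 56 mm in diameter. When the cup is home its crown is 2 to 18 mm above the collar's top, as the stop is set
- seat (a point): Point on the bore's axis, z up, 80 mm above the bench, 46 mm below the collar's top: lowest setting of the stop, a flat brass disc 32 mm in diameter. Its top lies 0 to 16 mm above this point, different each time and not reported. Four upright round-topped spring jaws stand in the bore, 41 mm apart when empty, 8 to 40 mm above this point (full width 14 to 34 mm)
- holder (a joint): How far the whole sprung holder is pushed down (m): 0 at rest; it starts to sink at about 7 N, then 1 mm per 10 N; keep under 1.5 mm (22 N). The jaws, spread to 44 mm, press about 20 N each: straight in takes 40 to 65 N, too much; with the cup turned to and fro (1 to 1.5 rad/s at 2 mm/s descent) 5 to 12 N do, until it lands on the stop and the force climbs past 16 N
- square_cup: Bystander: steel cup with a square crown, 50 mm wide, 93 mm tall; origin under its foot
- round_cup: Bystander: plain round steel bowl-like cup, 72 mm in diameter, 62 mm tall; origin under its foot
- wash_bottle: Bystander: white plastic bottle, 60 mm in diameter, 160 mm tall; origin at its underside
- wire_spool: Bystander: aluminium wire spool, 64 mm in diameter, 42 mm tall; origin at its underside
- chip_case: Bystander: flat black chip case, 75 x 100 x 22 mm; origin at its underside
- screwdriver: Bystander: black-handled screwdriver, 170 mm long, lying on the bench
- mouse: Bystander: white computer mouse, 105 mm long, 34 mm tall; origin at its underside
Not all that is in view belongs to the job. Leave any pink or yellow look-alike of the hex_cup alone.

How it is judged:
By the outcome, as a careful person would: the job done as asked, in the order asked, and still so for the second after the job is handed in, with the robot touching nothing.
It also fails if it takes over 72 s, if anything falls off the work surface, if the arm or the gripper's body presses on something with over 40 N, if the wrist force passes 120 N, or if a joint passes its speed limit or range.

## Working session

There is one attempt and no reset: what is moved stays moved. The work goes in short steps, Python scripts to look and compute and a tool call to move; the robot and the scene stay as the last step left them, time stands still between calls to the robot, and variables do not carry over. Pictures are saved under pics/ and viewed, on a budget of 10 in all, crops included, one or two more only if the job needs it, and the job is handed in when it is done.

Besides the shell and the picture viewer there is one more tool, called as name(argument=value, ...) on one line, values as JSON. carry_out: Moves the arm, as the interface text tells. Its arguments: {"type":"object","properties":{"motion":{"type":"array","items":{"type":"array","items":{"type":"array","items":{"type":"number"}}}},"grip_force":{"type":"number"}},"required":["motion"]}

```bash
ls; mkdir -p pics
cat > h.py <<'E'
import numpy as np, cv2
from rig import env
def snap(n,f=None):
    d=env.get_image(n)
    if f: cv2.imwrite(f,d["image"][:,:,::-1])
    return d
def ray(d,u,v):
    f=210/np.tan(np.radians(d["fov_y"])/2)
    R=np.array(d["R"]);t=np.array(d["t"])
    return -R.T@t, R.T@np.array([(u-d["cx"])/f,(v-d["cy"])/f,1])
def onz(d,u,v,z):
    o,r=ray(d,u,v); return o+r*(z-o[2])/r[2]
def proj(d,X):
    f=210/np.tan(np.radians(d["fov_y"])/2)
    c=np.array(d["R"])@np.array(X)+np.array(d["t"]); return np.array([d["cx"]+f*c[0]/c[2],d["cy"]+f*c[1]/c[2]])
def tri(obs):
    A=np.zeros((3,3));b=np.zeros(3);L=[]
    for d,u,v in obs:
        o,r=ray(d,u,v); r=r/np.linalg.norm(r);P=np.eye(3)-np.outer(r,r);A+=P;b+=P@o;L.append((o,P))
    x=np.linalg.solve(A,b); return x,[np.linalg.norm(P@(x-o)) for o,P in L]
E
python3 - <<'E'
from h import *
ds=[snap(n) for n in("scene","side","wrist")]
import pickle;pickle.dump(ds,open("d0.pkl","wb"))
a,b=[cv2.resize(d["image"],(560,420)) for d in ds[:2]]
cv2.imwrite("pics/scene.png",a[:,:,::-1]);cv2.imwrite("pics/side.png",b[:,:,::-1]);cv2.imwrite("pics/wrist.png",ds[2]["image"][:,:,::-1])
for d in ds: print(d["fov_y"],d["cx"],d["cy"],np.round(d["R"],3).tolist(),np.round(-np.array(d["R"]).T@d["t"],3))
print(env.observe())
E
```

```text
pics
51.39320275023431 277.7204700542652 212.0249490029934 [[0.628, 0.778, -0.018], [0.605, -0.503, -0.617], [-0.489, 0.377, -0.787]] [ 1.253 -0.563  1.205]
53.962330912381326 279.84741334379623 208.20018182289843 [[0.755, -0.656, -0.014], [-0.33, -0.361, -0.872], [0.567, 0.663, -0.489]] [-0.113 -0.783  0.675]
58.54989805530679 286.3153768164916 216.12561057526713 [[1.0, 0.0, -0.002], [0.001, -0.958, 0.287], [-0.001, -0.287, -0.958]] [0.55  0.074 0.373]
{'time_s': 0.15, 'q': array([-1.23361345e+01,  2.18317536e+01,  7.43700347e+01, -3.94363267e-04,
        8.38593494e+01, -1.23359040e+01]), 'qvel': array([ 0.00216404, -0.0637379 , -0.08993007, -0.0693819 , -0.03073072,
        0.00240852]), 'joint_efforts': array([ 1.94521621e-03, -4.48624384e+01, -2.31344014e+01, -1.86937300e-04,
        3.77541786e-03, -1.65174959e-05]), 'position': array([5.49796968e-01, 3.69500585e-05, 2.41884998e-01]), 'tool_rot': array([[-1.04387791e-03,  9.99999455e-01, -3.39831592e-06],
       [ 2.21286734e-04, -3.16732123e-06, -9.99999976e-01],
       [-9.99999431e-01, -1.04387863e-03, -2.21283307e-04]]), 'ft_force': array([-0.24732216,  0.42014997, -0.49710337]), 'wrist_torque': array([-0.04544195, -0.02638256, -0.00144896]), 'grip_width': 0.08537692767010915}
```

View pics/scene.png

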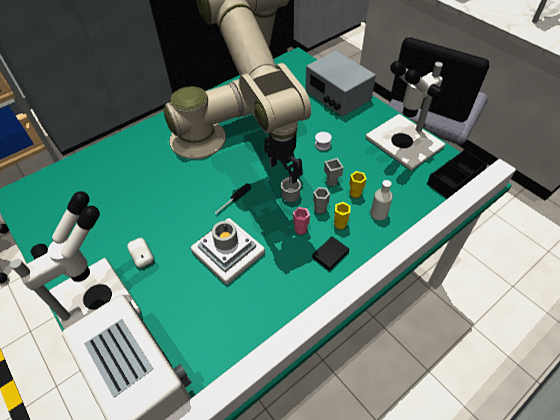

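View pics/side.png

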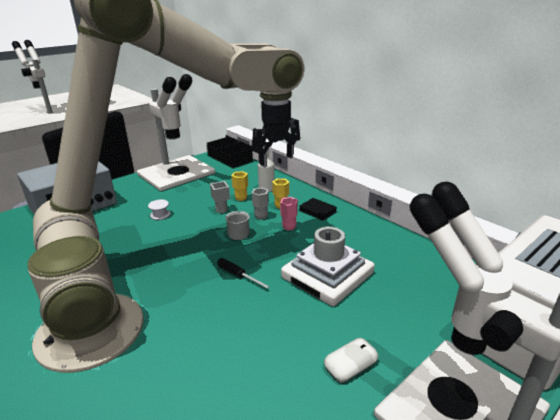

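Scene view: grey cups at (321,200), (333,172) and (290,188); yellow look-alikes at (358,184) and (342,215), pink at (302,221); holder collar at (224,233). In the side view the same grey cups are at (261,202), (220,195) and (238,224), with the collar at (329,243). By position (321,200) should be the hex cup, (333,172) the square one and (290,188) the round bowl. I'll check with a close crop.

Run:
```python
from h import *
import pickle
ds=pickle.load(open("d0.pkl","rb"))
a=cv2.resize(ds[0]["image"][150:270,190:390],None,fx=4,fy=4,interpolation=2)[:,:,::-1]
b=cv2.resize(ds[1]["image"][160:260,200:366.__int__()],None,fx=4,fy=4,interpolation=2)[:,:,::-1]
cv2.imwrite("pics/crop.png",cv2.resize(np.vstack([cv2.resize(a,(664,398)),cv2.resize(b,(664,400))]),(498,598)))
d=ds[0];e=ds[1]
for n,p,q in(("hex",(321,192),(261,191)),("square",(333,163),(220,186)),("collar",(225,231),(329,235)),("pink",(302,212),(289,202)),("bowl",(291,182),(238,216))):
    print(n,*[np.round(v,3) for v in tri([(d,*p),(e,*q)])])
```

```text
File "<stdin>", line 5
    b=cv2.resize(ds[1]["image"][160:260,200:366.__int__()],None,fx=4,fy=4,interpolation=2)[:,:,::-1]
                                               ^
SyntaxError: invalid decimal literal
```

View pics/wrist.png

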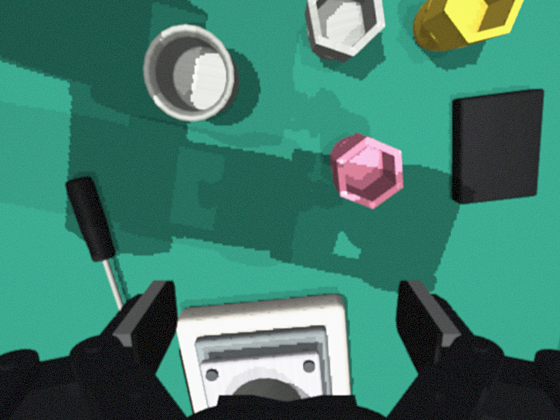

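Wrist view: steel hex crown at (345,20), cut off at the top; bowl (190,72), pink (368,170), yellow (468,20), stage at the bottom (265,360).

Run:
```python
from h import *
import pickle
ds=pickle.load(open("d0.pkl","rb"))
a=cv2.resize(ds[0]["image"][150:270,190:390],(664,398),interpolation=2)[:,:,::-1]
b=cv2.resize(ds[1]["image"][160:260,200:366],(664,400),interpolation=2)[:,:,::-1]
cv2.imwrite("pics/crop.png",cv2.resize(np.vstack([a,b]),(498,598)))
d=ds[0];e=ds[1];w=ds[2]
for n,p,q in(("hex",(321,192),(261,191)),("square",(333,163),(220,186)),("collar",(225,231),(329,235)),("pink",(302,212),(289,202)),("bowl",(291,182),(238,216)),("yel",(342,207),(281,183))):
    print(n,*[np.round(v,3) for v in tri([(d,*p),(e,*q)])])
print(onz(w,345,15,.093),onz(w,368,172,.093),onz(w,190,72,.062))
```

```text
hex [0.59  0.132 0.093] [0.002 0.002]
square [0.518 0.255 0.092] [0.004 0.004]
collar [ 0.532 -0.213  0.119] [0. 0.]
pink [0.613 0.028 0.089] [0.004 0.004]
bowl [0.474 0.098 0.065] [0.004 0.004]
yel [0.68  0.142 0.089] [0.004 0.004]
[0.58852685 0.13081582 0.093     ] [0.61064657 0.02443277 0.093     ] [0.47416798 0.09732692 0.062     ]
```

View pics/crop.png

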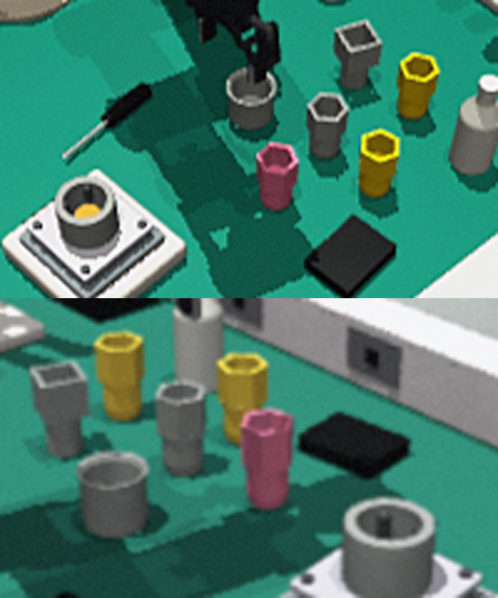

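Crop confirms it: the steel hexagonal crown is scene (321,200), about (0.59, 0.132) with its top at 0.093. The square cup, bowl, two yellow cups and the pink one are distinct from it. Moving above it.

carry_out(motion=[[[0,1,-3.3,0,0,0,8.5],[0,2,-6.6,0,0,0,8.5],[0,3,-9.9,0,0,0,8.5],[0,4,-13,0,0,0,8.5],[0,4,-13,0,0,0,8.5]]])

```text
time_s: 0.57
position: [0.5905, 0.1347, 0.2416]
tool_rot: [[-0.0, 1.0, 0.005], [0.001, 0.005, -1.0], [-1.0, -0.0, -0.001]]
ft_force: [0.1, 0.6, -0.2]
grip_width: 0.0851
```

Run:
```python
from h import *
import pickle
d=snap("wrist","pics/w1.png");pickle.dump(d,open("d1.pkl","wb"))
o=env.observe();print(o["position"],o["q"],proj(d,[.59,.132,.093]))
```

```text
[0.59006846 0.1323888  0.24157117] [1.43634908e+00 2.74515875e+01 6.51226521e+01 1.31009567e-02
 8.74770937e+01 1.23020822e+00] [286.35597    206.94161428]
```

View pics/w1.png

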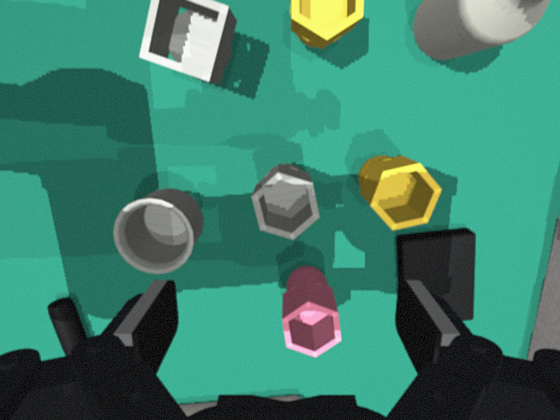

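Wrist view: the hex crown is at (287,203), where I predicted (286,207). Neighbours: bowl (155,235), pink (312,330), yellow (405,195). Next I'll extract the rim for its centre and yaw.

Run:
```python
from h import *
import pickle
d=pickle.load(open("d1.pkl","rb"));im=d["image"]
x0,y0=235,150;c=cv2.resize(im[y0:y0+100,x0:x0+100],(600,600),interpolation=cv2.INTER_CUBIC)
hsv=cv2.cvtColor(c,cv2.COLOR_RGB2HSV)
m=(hsv[...,1]<60).astype(np.uint8)
def big(m):
    cs,_=cv2.findContours(m,cv2.RETR_EXTERNAL,cv2.CHAIN_APPROX_NONE);return max(cs,key=cv2.contourArea)
out=c[:,:,::-1].copy()
k=big(m);h=cv2.convexHull(k)
for eps in(8,12):
    p=cv2.approxPolyDP(h,eps,True)[:,0]; print(eps,(p/6+[x0,y0]).round(1).tolist())
    print([np.round(onz(d,*(q/6+[x0,y0]),.093)[:2],4).tolist() for q in p])
cv2.drawContours(out,[k],-1,(0,0,255),1)
cv2.imwrite("pics/c1.png",out)
```

```text
8 [[279.2, 164.3], [293.2, 164.7], [309.0, 173.8], [313.3, 183.8], [319.3, 217.2], [293.5, 239.7], [259.7, 229.5], [251.3, 197.2], [257.5, 184.2], [270.7, 170.0]]
[[0.5845, 0.165], [0.595, 0.1648], [0.607, 0.158], [0.6104, 0.1503], [0.6158, 0.1239], [0.5958, 0.1051], [0.569, 0.1135], [0.5631, 0.1397], [0.568, 0.1498], [0.5781, 0.1607]]
12 [[279.2, 164.3], [298.0, 166.7], [309.0, 173.8], [313.3, 183.8], [319.3, 217.2], [293.5, 239.7], [259.7, 229.5], [251.3, 197.2], [257.5, 184.2]]
[[0.5845, 0.165], [0.5986, 0.1633], [0.607, 0.158], [0.6104, 0.1503], [0.6158, 0.1239], [0.5958, 0.1051], [0.569, 0.1135], [0.5631, 0.1397], [0.568, 0.1498]]
```

View pics/c1.png

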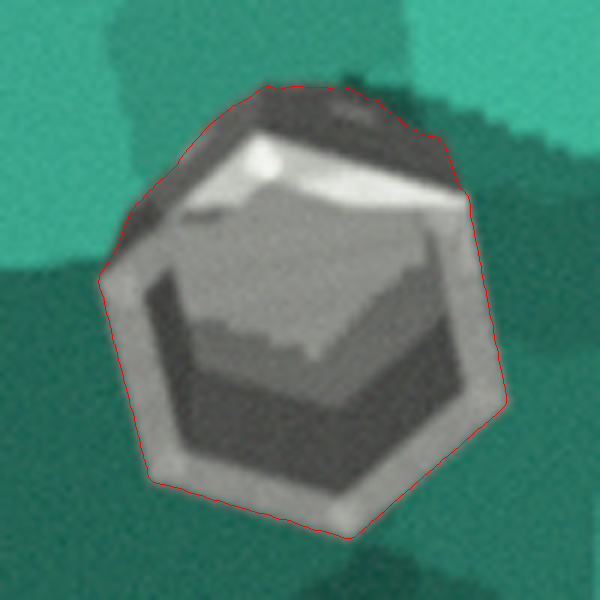

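Rim vertices in the crop: (468,195), (506,402), (350,538), (152,482), (99,280), (258,132).

Run:
```python
from h import *
import pickle
d=pickle.load(open("d1.pkl","rb"))
V=np.array([(468,195),(506,402),(350,538),(152,482),(99,280),(258,132)])/6+[235,150]
P=np.array([onz(d,*v,.093)[:2] for v in V])
print(np.round(P,4).tolist(), P.mean(0))
print("mids",[(P[i]+P[i+3])/2 for i in range(3)])
for i in range(6):
    e=P[(i+1)%6]-P[i]; n=np.degrees(np.arctan2(e[1],e[0]))+90; print(i,np.linalg.norm(e).round(4),(n+30)%60-30)
o=env.observe();print(o["position"],o["tool_rot"].round(4).tolist())
```

```text
[[0.6101, 0.1513], [0.6158, 0.124], [0.5957, 0.1051], [0.5696, 0.1128], [0.5632, 0.14], [0.5836, 0.1592]] [0.58965343 0.13207922]
mids [array([0.5898537 , 0.13205659]), array([0.58948226, 0.13201931]), array([0.58962433, 0.13216176])]
0 0.0279 11.627626565200302
1 0.0276 13.250359682810625
2 0.0272 13.559929504359218
3 0.028 13.14782951003852
4 0.028 13.276617846338496
5 0.0277 13.411265794467681
[0.59006846 0.1323888  0.24157117] [[-0.0009, 1.0, 0.0036], [0.0002, 0.0036, -1.0], [-1.0, -0.0009, -0.0002]]
```

Rim edges are 27–28 mm as specified and the centre is (0.5897, 0.1321). The flat normals sit at 13.1° mod 60, so I grip along −46.9°, clear of the yellow and pink cups.

carry_out(motion=[[[1.5,0,0,0.12,0,0,6.8],[3,0,0,0.24,0,0,6.8],[4.5,0,0,0.36,0,0,6.8],[6,-0.04,0.03,0.48,0,0,6.8],[7.5,-0.04,0.03,0.6,0,0,6.8]]])

```text
time_s: 1.03
position: [0.5893, 0.1286, 0.1666]
tool_rot: [[-0.0, 0.821, -0.57], [-0.0, -0.57, -0.821], [-1.0, -0.0, 0.001]]
ft_force: [0.2, 0.3, 0.2]
grip_width: 0.0676
```

carry_out(motion=[[[0.5,0,0,0.11,0,0,6.8],[1,0,0,0.222,0,0,6.8],[1,0,0,0.222,0,0,6.8]]])

```text
time_s: 1.28
position: [0.589, 0.1286, 0.1561]
tool_rot: [[-0.003, 0.677, -0.736], [-0.0, -0.736, -0.677], [-1.0, -0.002, 0.002]]
ft_force: [0.2, 0.6, 0.3]
grip_width: 0.0678
```

Run:
```python
from h import *
d=snap("wrist","pics/w2.png")
o=env.observe();print(o["position"],o["tool_rot"].round(4).tolist(),o["q"].round(1),o["ft_force"],o["grip_width"],proj(d,[.5897,.1321,.093]),proj(d,o["position"]))
```

```text
[0.58926158 0.12877713 0.15688966] [[-0.0014, 0.6816, -0.7318], [-0.0002, -0.7318, -0.6816], [-1.0, -0.0008, 0.0012]] [ 1.1 31.1 73.2 -0.  75.8 48.1] [0.1726733  0.59973387 0.75038287] 0.06815689284956307 [283.81944204 236.63744121] [287.95061507 298.98046417]
```

View pics/w2.png

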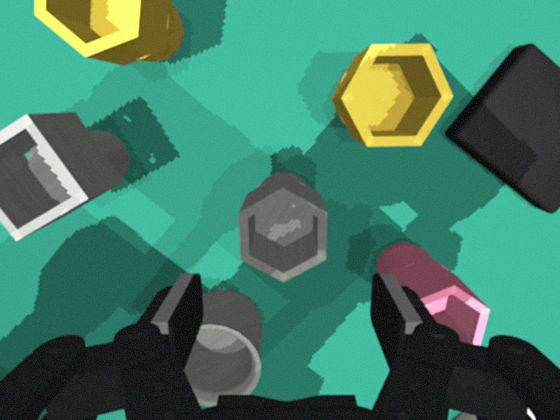

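Cup rim at (284,233) against (284,237) predicted, flats aligned with the jaws. Descending and gripping.

carry_out(motion=[[[1.5,-0.2,-0.22,0,0,0,6.8],[3.5,-0.2,-0.22,0,0,0,6.8],[5.5,-0.2,-0.22,0,0,0,6.8],[7.5,-0.2,-0.22,0,0,0,6.8],[9.0,-0.2,-0.22,0,0,0,6.8]]])

```text
time_s: 1.75
position: [0.5895, 0.1321, 0.0664]
tool_rot: [[-0.001, 0.683, -0.73], [-0.0, -0.73, -0.683], [-1.0, -0.0, 0.001]]
ft_force: [1.0, -0.4, 0.1]
grip_width: 0.0681
```

carry_out(motion=[[[0.4,0,0,0,0,0,6.8],[0.4,0,0,0,0,0,6.8],[0.4,0,0,0,0,0,4],[0.4,0,0,0,0,0,4],[0.4,0,0,0,0,0,4]]], grip_force=90)

```text
time_s: 2.17
position: [0.5906, 0.1327, 0.065]
tool_rot: [[0.003, 0.681, -0.732], [0.0, -0.732, -0.681], [-1.0, 0.002, -0.002]]
ft_force: [-0.2, 0.8, 3.9]
grip_width: 0.047
```

carry_out(motion=[[[0,0,0,0,0,0,4],[0,0,0,0,0,0,4],[0,0,0,0,0,0,4],[0,0,0,0,0,0,4]]])

```text
time_s: 2.5
position: [0.5906, 0.1327, 0.0649]
tool_rot: [[0.003, 0.681, -0.732], [-0.0, -0.732, -0.681], [-1.0, 0.002, -0.002]]
ft_force: [-0.6, 0.5, 6.8]
grip_width: 0.0468
```

carry_out(motion=[[[-2,0,0,0,0,0,4],[-5,0,0,0,0,0,4],[-9,0,0,0,0,0,4],[-13,0,0,0,0,0,4],[-16,0,0,0,0,0,4]]])

```text
time_s: 2.92
position: [0.5899, 0.1327, 0.2269]
tool_rot: [[0.003, 0.681, -0.732], [0.0, -0.732, -0.681], [-1.0, 0.002, -0.002]]
ft_force: [0.7, -0.2, -2.8]
grip_width: 0.0472
```

Run:
```python
from h import *
o=env.observe();R=o["tool_rot"]
print(o["position"],o["ft_force"],o["grip_width"])
# one extra look at the collar: ring tops from scene+side
import pickle
ds=pickle.load(open("d0.pkl","rb"))
T=[]
for d,(u,v) in zip(ds[:2],((224,233),(329,243))):
    x0,y0=u-45,v-45
    c=cv2.resize(d["image"][y0:y0+90,x0:x0+90],(540,540),interpolation=2)
    T.append(c[:,:,::-1])
    print(onz(d,*( (225,231) if d is ds[0] else (329,235)),.126))
cv2.imwrite("pics/col.png",cv2.resize(np.hstack(T),(800,400)))
print("to holder cm (tool)",100*R.T@(np.array([.532,-.213,o["position"][2]])-o["position"]))
```

```text
[0.58986955 0.13270804 0.22692593] [ 0.69721506 -0.16300578 -2.84221117] 0.047203494424546064
[ 0.53674904 -0.21595415  0.126     ]
[ 0.52415388 -0.21998929  0.126     ]
to holder cm (tool) [-1.84478570e-02  2.13694630e+01  2.77844386e+01]
```

View pics/col.png

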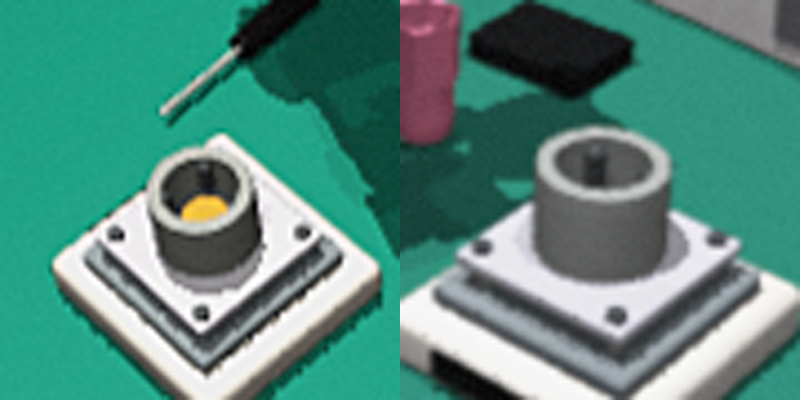

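Collar rim centres: scene (224.5,231), side (329.7,235). I'll refine with the wrist camera, stopping past the holder so the held cup doesn't block the view.

carry_out(motion=[[[0,2,3.2,0,0,0,4],[0,4,6.4,0,0,0,4],[0,6,9.6,0,0,0,4],[0,8,12.8,0,0,0,4],[0,10,16,0,0,0,4]]])

```text
time_s: 3.33
position: [0.5397, -0.0509, 0.2235]
tool_rot: [[-0.0, 0.681, -0.732], [-0.0, -0.732, -0.681], [-1.0, -0.0, 0.0]]
ft_force: [1.3, -1.0, -2.5]
grip_width: 0.0471
```

carry_out(motion=[[[0,2,3.2,0,0,0,4],[0,4,6.4,0,0,0,4],[0,6,9.6,0,0,0,4],[0,8,12.8,0,0,0,4],[0,9.4,16,0,0,0,4]]])

```text
time_s: 3.75
position: [0.4868, -0.2293, 0.2234]
tool_rot: [[0.0, 0.681, -0.732], [-0.0, -0.732, -0.681], [-1.0, 0.0, 0.0]]
ft_force: [-0.2, -0.1, -2.2]
grip_width: 0.0467
```

carry_out(motion=[[[0,1,2,0,0,0,4],[0,2,4,0,0,0,4],[0,2,4,0,0,0,4],[0,2,4,0,0,0,4]]])

```text
time_s: 4.08
position: [0.4712, -0.2698, 0.2232]
tool_rot: [[-0.0, 0.68, -0.734], [0.0, -0.734, -0.68], [-1.0, -0.001, -0.0]]
ft_force: [0.0, 0.2, -3.8]
grip_width: 0.0471
```

Run:
```python
from h import *
import pickle
d=snap("wrist","pics/w3.png");pickle.dump(d,open("d3.pkl","wb"))
o=env.observe();print(o["position"],o["q"].round(1),o["ft_force"],proj(d,[.532,-.213,.126]),proj(d,[.53,-.217,.126]),proj(d,o["position"]))
```

```text
[ 0.47161187 -0.26897131  0.22327898] [-42.2  21.9  77.4   0.   80.7   4.9] [ 0.91214446  0.1738602  -3.00821542] [286.77297448  85.57618258] [289.4880581   93.21552772] [286.75266436 296.93105529]
```

View pics/w3.png

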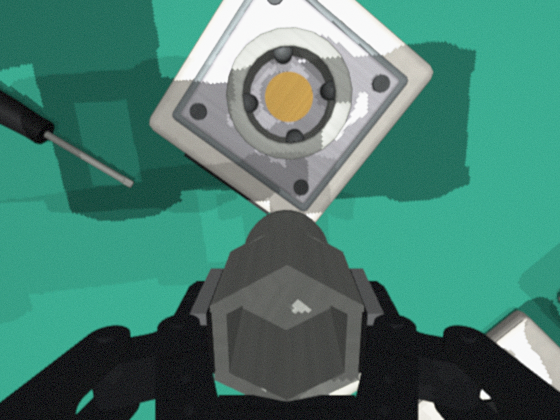

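Wrist view: collar top ring x 228–351, y 27–159, so its centre is about (289.5,93). Brass stop at (290,97). The crown is held square, centred near (287,333). I'll take a second wrist view for the height.

carry_out(motion=[[[0,-3,0,0,0,0,4],[0,-6,0,0,0,0,4],[0,-6,0,0,0,0,4],[0,-6,0,0,0,0,4]]])

```text
time_s: 4.47
position: [0.4307, -0.2234, 0.2238]
tool_rot: [[0.0, 0.682, -0.731], [-0.0, -0.731, -0.682], [-1.0, 0.0, -0.0]]
ft_force: [0.3, -0.8, -1.6]
grip_width: 0.047
```

Run:
```python
from h import *
import pickle
d3=pickle.load(open("d3.pkl","rb"))
d=snap("wrist");pickle.dump(d,open("d4.pkl","wb"))
o=env.observe();print(o["position"],o["ft_force"],o["tool_rot"].round(4).tolist(),proj(d,[.53,-.217,.126]))
B=[]
for k in(d3,d):
    h=cv2.cvtColor(k["image"],cv2.COLOR_RGB2HSV);m=((h[...,0]>10)&(h[...,0]<28)&(h[...,1]>110)&(h[...,2]>70)).astype(np.uint8)
    cs,_=cv2.findContours(m,cv2.RETR_EXTERNAL,cv2.CHAIN_APPROX_NONE);c=max(cs,key=cv2.contourArea)
    M=cv2.moments(c);e=cv2.fitEllipse(c);print("brass",cv2.boundingRect(c),e);B.append((k,e[0][0],e[0][1]))
print("brass tri",tri(B), [onz(*b,.088) for b in B])
t=[]
for k,b in zip((d3,d),B):
    u,v=int(b[1])-80,max(int(b[2])-90,0);t.append(cv2.resize(k["image"][v:v+160,u:u+160],(400,400),interpolation=2)[:,:,::-1]);print("crop origin",u,v,"x2.5")
cv2.imwrite("pics/w4.png",np.hstack(t))
```

```text
[ 0.43128686 -0.22430202  0.22383166] [ 0.93579217  0.29369919 -2.60831821] [[0.0008, 0.682, -0.7314], [-0.0007, -0.7314, -0.682], [-1.0, 0.0011, -0.0002]] [395.6526384   96.93606049]
brass (265, 72, 48, 49) ((288.484619140625, 96.35662078857422), (46.321102142333984, 48.278289794921875), 179.69049072265625)
brass (357, 76, 49, 49) ((381.0538330078125, 100.01808166503906), (46.138980865478516, 49.526126861572266), 44.274993896484375)
brass tri (array([ 0.52875269, -0.21755455,  0.09312343]), [np.float64(0.0001355248498237536), np.float64(0.00013552484982364148)]) [array([ 0.5289363 , -0.21742084,  0.088     ]), array([ 0.52952626, -0.21851546,  0.088     ])]
crop origin 208 6 x2.5
crop origin 301 10 x2.5
```

View pics/w4.png

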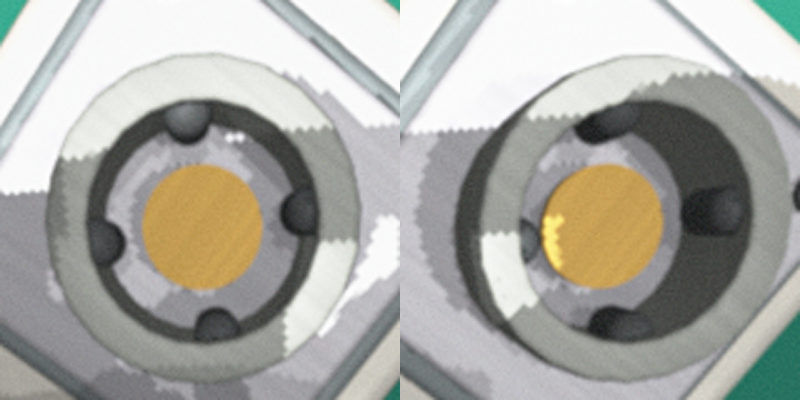

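Ring centres: first view (289.6,93.0), second (394.6,97.2).

Run:
```python
from h import *
import pickle
d3=pickle.load(open("d3.pkl","rb"));d4=pickle.load(open("d4.pkl","rb"))
print("ring tri",tri([(d3,289.6,93),(d4,394.6,97.2)]),onz(d3,289.6,93,.126),onz(d4,394.6,97.2,.126))
p3=np.array([.47161,-.26897,.22328]);Rz=np.array([-.734,-.68]);Ry=np.array([.68,-.734])
for uv in((287,265),(289,402),(211,332),(362,336)):
    q=onz(d3,*uv,p3[2]+.028)[:2]-p3[:2];print(uv,"tool y,z mm",1e3*q@Ry,1e3*q@Rz)
o=env.observe();R=o["tool_rot"];print("shift cm",100*R.T@(np.array([.5293,-.2174,.2238])-o["position"]))
```

```text
ring tri (array([ 0.53007936, -0.21703169,  0.12355783]), [np.float64(0.00014482472798384703), np.float64(0.00014482472798382163)]) [ 0.53013099 -0.2169667   0.126     ] [ 0.52948259 -0.2166606   0.126     ]
(287, 265) tool y,z mm 0.07049334279837563 -26.14182695850462
(289, 402) tool y,z mm 0.7712025449579014 24.206713392284165
(211, 332) tool y,z mm -24.035229001345197 -3.024379255269387
(362, 336) tool y,z mm 23.953286621178826 -1.5950477375200545
shift cm [ 0.01101377  6.17964188 -7.63898256]
```

carry_out(motion=[[[0,2,-2.5,0,0,0,4],[0,4,-5,0,0,0,4],[0,6.2,-7.7,0,0,0,4],[0,6.2,-7.7,0,0,0,4],[0,6.2,-7.7,0,0,0,4]]])

```text
time_s: 4.93
position: [0.5311, -0.2178, 0.2224]
tool_rot: [[-0.001, 0.682, -0.731], [0.0, -0.731, -0.682], [-1.0, -0.001, 0.0]]
ft_force: [-0.3, 0.1, -3.3]
grip_width: 0.0475
```

carry_out(motion=[[[0,0,0,0,0,0,4],[0,0,0,0,0,0,4],[0,0,0,0,0,0,4]]])

```text
time_s: 5.18
position: [0.529, -0.2184, 0.2236]
tool_rot: [[0.0, 0.68, -0.733], [-0.0, -0.733, -0.68], [-1.0, 0.0, 0.0]]
ft_force: [-0.2, -0.2, -2.3]
grip_width: 0.0471
```

Run:
```python
from h import *
o=env.observe();R=o["tool_rot"];print(o["position"],o["q"].round(1),o["ft_force"],"shift cm",100*R.T@(np.array([.5297,-.2172,.188])-o["position"]))
d=snap("wrist","pics/w5.png");print(proj(d,[.5297,-.2172,.126]))
```

```text
[ 0.52902674 -0.21836698  0.22360146] [-34.3  24.8  72.6  -0.   82.6  12.9] [-0.19681857 -0.2369444  -2.25356268] shift cm [ 3.56013896 -0.04036173 -0.12873899]
[286.61206045 220.8706213 ]
```

View pics/w5.png

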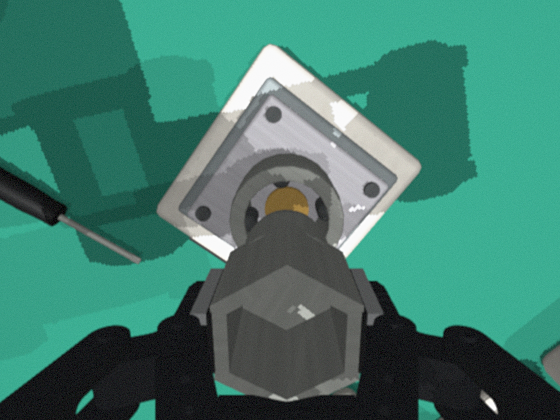

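The cup (x≈287) is lined up over the collar (x 231–344, centre 287). Lowering it into the mouth.

carry_out(motion=[[[1,-0.03,-0.1,0,0,0,4],[2,-0.03,-0.1,0,0,0,4],[2.8,-0.03,-0.1,0,0,0,4],[3.4,-0.03,-0.1,0,0,0,4],[3.5,-0.03,-0.1,0,0,0,4]]], grip_force=110)

```text
time_s: 5.65
position: [0.5295, -0.217, 0.1865]
tool_rot: [[-0.003, 0.681, -0.733], [0.002, -0.733, -0.681], [-1.0, -0.003, 0.001]]
ft_force: [-0.5, -0.5, -3.8]
grip_width: 0.047
```

carry_out(motion=[[[0.05,0,0,0.1,0,0,4],[0.1,0,0,0.2,0,0,4],[0.15,0,0,0.3,0,0,4],[0.2,0,0,0.4,0,0,4],[0.25,0,0,0.5,0,0,4]]])

```text
time_s: 6.07
position: [0.5302, -0.2174, 0.1858]
tool_rot: [[0.0, 0.241, -0.97], [-0.0, -0.97, -0.241], [-1.0, 0.0, -0.0]]
ft_force: [-0.1, 0.7, -2.4]
grip_width: 0.0466
```

carry_out(motion=[[[0.03,0,0,-0.1,0,0,4],[0.06,0,0,-0.2,0,0,4],[0.09,0,0,-0.3,0,0,4],[0.12,0,0,-0.4,0,0,4],[0.15,0,0,-0.5,0,0,4]]])

```text
time_s: 6.48
position: [0.5302, -0.2174, 0.1843]
tool_rot: [[0.0, 0.684, -0.729], [-0.0, -0.729, -0.684], [-1.0, 0.0, -0.0]]
ft_force: [-0.1, -0.5, -3.2]
grip_width: 0.047
```

carry_out(motion=[[[0.02,0,0,0.1,0,0,4],[0.04,0,0,0.2,0,0,4],[0.06,0,0,0.3,0,0,4],[0.08,0,0,0.4,0,0,4],[0.1,0,0,0.5,0,0,4]]])

```text
time_s: 6.9
position: [0.5302, -0.2174, 0.1833]
tool_rot: [[0.0, 0.241, -0.97], [-0.0, -0.97, -0.241], [-1.0, 0.0, -0.0]]
ft_force: [-0.7, 0.1, -2.3]
grip_width: 0.0468
```

carry_out(motion=[[[0.02,0,0,-0.1,0,0,4],[0.04,0,0,-0.2,0,0,4],[0.06,0,0,-0.3,0,0,4],[0.08,0,0,-0.4,0,0,4],[0.1,0,0,-0.5,0,0,4]]])

```text
time_s: 7.32
position: [0.5302, -0.2174, 0.1823]
tool_rot: [[0.0, 0.684, -0.729], [-0.0, -0.729, -0.684], [-1.0, 0.0, -0.0]]
ft_force: [0.2, -0.5, -3.7]
grip_width: 0.047
```

carry_out(motion=[[[0.02,0,0,0.1,0,0,4],[0.04,0,0,0.2,0,0,4],[0.06,0,0,0.3,0,0,4],[0.08,0,0,0.4,0,0,4],[0.1,0,0,0.5,0,0,4]]])

```text
time_s: 7.73
position: [0.5302, -0.2174, 0.1814]
tool_rot: [[0.0, 0.241, -0.97], [-0.0, -0.97, -0.241], [-1.0, 0.0, -0.0]]
ft_force: [0.3, 0.6, -3.0]
grip_width: 0.0471
```

carry_out(motion=[[[0.02,0,0,-0.1,0,0,4],[0.04,0,0,-0.2,0,0,4],[0.06,0,0,-0.3,0,0,4],[0.08,0,0,-0.4,0,0,4],[0.1,0,0,-0.5,0,0,4]]])

```text
time_s: 8.15
position: [0.5302, -0.2174, 0.1803]
tool_rot: [[0.0, 0.684, -0.729], [-0.0, -0.729, -0.684], [-1.0, 0.0, -0.0]]
ft_force: [-0.0, 0.5, -2.6]
grip_width: 0.0473
```

carry_out(motion=[[[0.018,0,0,0.1,0,0,4],[0.036,0,0,0.2,0,0,4],[0.054,0,0,0.3,0,0,4],[0.072,0,0,0.4,0,0,4],[0.09,0,0,0.5,0,0,4]]])

```text
time_s: 8.57
position: [0.5302, -0.2174, 0.1794]
tool_rot: [[0.0, 0.241, -0.97], [-0.0, -0.97, -0.241], [-1.0, 0.0, -0.0]]
ft_force: [0.6, -0.3, -2.8]
grip_width: 0.0468
```

carry_out(motion=[[[0.018,0,0,-0.1,0,0,4],[0.036,0,0,-0.2,0,0,4],[0.054,0,0,-0.3,0,0,4],[0.072,0,0,-0.4,0,0,4],[0.09,0,0,-0.5,0,0,4]]])

```text
time_s: 8.98
position: [0.5302, -0.2174, 0.1785]
tool_rot: [[0.0, 0.684, -0.729], [-0.0, -0.729, -0.684], [-1.0, 0.0, -0.0]]
ft_force: [-0.6, -0.4, -2.5]
grip_width: 0.0472
```

carry_out(motion=[[[0.018,0,0,0.1,0,0,4],[0.036,0,0,0.2,0,0,4],[0.054,0,0,0.3,0,0,4],[0.072,0,0,0.4,0,0,4],[0.09,0,0,0.5,0,0,4]]])

```text
time_s: 9.4
position: [0.5302, -0.2174, 0.1777]
tool_rot: [[0.0, 0.241, -0.97], [-0.0, -0.97, -0.241], [-1.0, 0.0, -0.0]]
ft_force: [-0.0, -0.6, -2.2]
grip_width: 0.0472
```

carry_out(motion=[[[0.018,0,0,-0.1,0,0,4],[0.036,0,0,-0.2,0,0,4],[0.054,0,0,-0.3,0,0,4],[0.072,0,0,-0.4,0,0,4],[0.09,0,0,-0.5,0,0,4]]])

```text
time_s: 9.82
position: [0.5302, -0.2174, 0.1767]
tool_rot: [[0.0, 0.684, -0.729], [-0.0, -0.729, -0.684], [-1.0, 0.0, -0.0]]
ft_force: [0.1, -0.4, -3.2]
grip_width: 0.0469
```

carry_out(motion=[[[0.018,0,0,0.1,0,0,4],[0.036,0,0,0.2,0,0,4],[0.054,0,0,0.3,0,0,4],[0.072,0,0,0.4,0,0,4],[0.09,0,0,0.5,0,0,4]]])

```text
time_s: 10.23
position: [0.5302, -0.2174, 0.1759]
tool_rot: [[0.0, 0.241, -0.97], [-0.0, -0.97, -0.241], [-1.0, 0.0, -0.0]]
ft_force: [0.5, -0.8, -3.0]
grip_width: 0.0468
```

carry_out(motion=[[[0.018,0,0,-0.1,0,0,4],[0.036,0,0,-0.2,0,0,4],[0.054,0,0,-0.3,0,0,4],[0.072,0,0,-0.4,0,0,4],[0.09,0,0,-0.5,0,0,4]]])

```text
time_s: 10.65
position: [0.5302, -0.2176, 0.175]
tool_rot: [[0.0, 0.684, -0.729], [-0.001, -0.729, -0.684], [-1.0, 0.001, 0.0]]
ft_force: [-0.2, -0.7, -1.9]
grip_width: 0.0471
```

carry_out(motion=[[[0.017,0,0,0.1,0,0,4],[0.034,0,0,0.2,0,0,4],[0.051,0,0,0.3,0,0,4],[0.068,0,0,0.4,0,0,4],[0.085,0,0,0.5,0,0,4]]])

```text
time_s: 11.07
position: [0.5301, -0.2176, 0.1741]
tool_rot: [[-0.0, 0.241, -0.97], [-0.001, -0.97, -0.241], [-1.0, 0.001, 0.0]]
ft_force: [-0.6, -2.0, -2.7]
grip_width: 0.0467
```

carry_out(motion=[[[0.017,0,0,-0.1,0,0,4],[0.034,0,0,-0.2,0,0,4],[0.051,0,0,-0.3,0,0,4],[0.068,0,0,-0.4,0,0,4],[0.085,0,0,-0.5,0,0,4]]])

```text
time_s: 11.48
position: [0.53, -0.2177, 0.1734]
tool_rot: [[-0.0, 0.684, -0.729], [-0.001, -0.729, -0.684], [-1.0, 0.001, 0.001]]
ft_force: [-0.4, -1.4, -1.6]
grip_width: 0.047
```

Jaw contact is starting and the forces are small.

carry_out(motion=[[[0.016,0,0,0.11,0,0,4],[0.032,0,0,0.22,0,0,4],[0.048,0,0,0.33,0,0,4],[0.064,0,0,0.44,0,0,4],[0.08,0,0,0.55,0,0,4]]])

```text
time_s: 11.9
position: [0.5301, -0.2179, 0.1726]
tool_rot: [[-0.0, 0.192, -0.981], [-0.002, -0.981, -0.192], [-1.0, 0.001, 0.0]]
ft_force: [-1.7, -3.2, -0.7]
grip_width: 0.0468
```

carry_out(motion=[[[0.016,0,0,-0.11,0,0,4],[0.032,0,0,-0.22,0,0,4],[0.048,0,0,-0.33,0,0,4],[0.064,0,0,-0.44,0,0,4],[0.08,0,0,-0.55,0,0,4]]])

```text
time_s: 12.32
position: [0.53, -0.2178, 0.1719]
tool_rot: [[-0.0, 0.685, -0.729], [-0.001, -0.729, -0.685], [-1.0, 0.001, 0.001]]
ft_force: [-1.7, -1.0, -0.9]
grip_width: 0.0467
```

carry_out(motion=[[[0.016,0,0,0.11,0,0,4],[0.032,0,0,0.22,0,0,4],[0.048,0,0,0.33,0,0,4],[0.064,0,0,0.44,0,0,4],[0.08,0,0,0.55,0,0,4]]])

```text
time_s: 12.73
position: [0.53, -0.218, 0.1711]
tool_rot: [[-0.0, 0.192, -0.981], [-0.002, -0.981, -0.192], [-1.0, 0.002, 0.0]]
ft_force: [-1.7, -2.3, 0.4]
grip_width: 0.0468
```

carry_out(motion=[[[0.016,0,0,-0.11,0,0,4],[0.032,0,0,-0.22,0,0,4],[0.048,0,0,-0.33,0,0,4],[0.064,0,0,-0.44,0,0,4],[0.08,0,0,-0.55,0,0,4]]])

```text
time_s: 13.15
position: [0.53, -0.2178, 0.1704]
tool_rot: [[-0.0, 0.684, -0.729], [-0.001, -0.729, -0.684], [-1.0, 0.001, 0.001]]
ft_force: [-1.9, -0.7, 1.7]
grip_width: 0.0472
```

carry_out(motion=[[[0.016,0,0,0.11,0,0,4],[0.032,0,0,0.22,0,0,4],[0.048,0,0,0.33,0,0,4],[0.064,0,0,0.44,0,0,4],[0.08,0,0,0.55,0,0,4]]])

```text
time_s: 13.57
position: [0.5301, -0.218, 0.1697]
tool_rot: [[0.0, 0.192, -0.981], [-0.002, -0.981, -0.192], [-1.0, 0.002, 0.0]]
ft_force: [-2.9, -2.3, -0.4]
grip_width: 0.0469
```

carry_out(motion=[[[0.016,0,0,-0.11,0,0,4],[0.032,0,0,-0.22,0,0,4],[0.048,0,0,-0.33,0,0,4],[0.064,0,0,-0.44,0,0,4],[0.08,0,0,-0.55,0,0,4]]])

```text
time_s: 13.98
position: [0.53, -0.2177, 0.1688]
tool_rot: [[0.0, 0.684, -0.729], [-0.001, -0.729, -0.684], [-1.0, 0.001, 0.001]]
ft_force: [-3.3, -1.1, 0.8]
grip_width: 0.047
```

carry_out(motion=[[[0.016,0,0,0.11,0,0,4],[0.032,0,0,0.22,0,0,4],[0.048,0,0,0.33,0,0,4],[0.064,0,0,0.44,0,0,4],[0.08,0,0,0.55,0,0,4]]])

```text
time_s: 14.4
position: [0.5301, -0.218, 0.1681]
tool_rot: [[0.0, 0.193, -0.981], [-0.002, -0.981, -0.193], [-1.0, 0.002, 0.0]]
ft_force: [-3.9, -1.9, 1.5]
grip_width: 0.0468
```

carry_out(motion=[[[0.016,0,0,-0.11,0,0,4],[0.032,0,0,-0.22,0,0,4],[0.048,0,0,-0.33,0,0,4],[0.064,0,0,-0.44,0,0,4],[0.08,0,0,-0.55,0,0,4]]])

```text
time_s: 14.82
position: [0.5301, -0.2176, 0.1674]
tool_rot: [[0.0, 0.684, -0.729], [-0.001, -0.729, -0.684], [-1.0, 0.001, 0.0]]
ft_force: [-3.0, -0.0, 3.0]
grip_width: 0.0472
```

carry_out(motion=[[[0.016,0,0,0.11,0,0,4],[0.032,0,0,0.22,0,0,4],[0.048,0,0,0.33,0,0,4],[0.064,0,0,0.44,0,0,4],[0.08,0,0,0.55,0,0,4]]])

```text
time_s: 15.23
position: [0.5301, -0.218, 0.1669]
tool_rot: [[0.001, 0.193, -0.981], [-0.002, -0.981, -0.193], [-1.0, 0.002, -0.0]]
ft_force: [-4.2, -1.3, 3.8]
grip_width: 0.0468
```

carry_out(motion=[[[0.016,0,0,-0.11,0,0,4],[0.032,0,0,-0.22,0,0,4],[0.048,0,0,-0.33,0,0,4],[0.064,0,0,-0.44,0,0,4],[0.08,0,0,-0.55,0,0,4]]])

```text
time_s: 15.65
position: [0.53, -0.2178, 0.1662]
tool_rot: [[0.0, 0.684, -0.729], [-0.001, -0.729, -0.684], [-1.0, 0.001, 0.001]]
ft_force: [-2.7, -0.8, 5.7]
grip_width: 0.0464
```

carry_out(motion=[[[0.016,0,0,0.11,0,0,4],[0.032,0,0,0.22,0,0,4],[0.048,0,0,0.33,0,0,4],[0.064,0,0,0.44,0,0,4],[0.08,0,0,0.55,0,0,4]]])

```text
time_s: 16.07
position: [0.5301, -0.2182, 0.1657]
tool_rot: [[0.001, 0.193, -0.981], [-0.003, -0.981, -0.193], [-1.0, 0.003, -0.0]]
ft_force: [-4.2, -1.5, 6.6]
grip_width: 0.0467
```

carry_out(motion=[[[0.016,0,0,-0.11,0,0,4],[0.032,0,0,-0.22,0,0,4],[0.048,0,0,-0.33,0,0,4],[0.064,0,0,-0.44,0,0,4],[0.08,0,0,-0.55,0,0,4]]])

```text
time_s: 16.48
position: [0.5301, -0.2178, 0.165]
tool_rot: [[0.001, 0.684, -0.73], [-0.001, -0.73, -0.684], [-1.0, 0.002, 0.0]]
ft_force: [-3.2, -1.0, 7.9]
grip_width: 0.0467
```

carry_out(motion=[[[0.012,0,0,0.12,0,0,4],[0.024,0,0,0.24,0,0,4],[0.036,0,0,0.36,0,0,4],[0.048,0,0,0.48,0,0,4],[0.06,0,0,0.6,0,0,4]]])

```text
time_s: 16.9
position: [0.5301, -0.2181, 0.1645]
tool_rot: [[0.001, 0.144, -0.99], [-0.003, -0.99, -0.144], [-1.0, 0.003, -0.001]]
ft_force: [-4.1, -1.5, 7.3]
grip_width: 0.0466
```

carry_out(motion=[[[0.012,0,0,-0.12,0,0,4],[0.024,0,0,-0.24,0,0,4],[0.036,0,0,-0.36,0,0,4],[0.048,0,0,-0.48,0,0,4],[0.06,0,0,-0.6,0,0,4]]])

```text
time_s: 17.32
position: [0.5298, -0.2177, 0.1639]
tool_rot: [[0.0, 0.684, -0.729], [-0.001, -0.729, -0.684], [-1.0, 0.001, 0.0]]
ft_force: [-5.4, 2.2, 7.5]
grip_width: 0.0468
```

Force is steady at about 7.5 N. Continuing.

carry_out(motion=[[[0.013,0,0,0.12,0,0,4],[0.026,0,0,0.24,0,0,4],[0.039,0,0,0.36,0,0,4],[0.052,0,0,0.48,0,0,4],[0.065,0,0,0.6,0,0,4]]])

```text
time_s: 17.73
position: [0.53, -0.2176, 0.1626]
tool_rot: [[0.0, 0.144, -0.99], [-0.001, -0.99, -0.144], [-1.0, 0.001, 0.0]]
ft_force: [-1.7, -1.8, 3.3]
grip_width: 0.0469
```

carry_out(motion=[[[0.013,0,0,-0.12,0,0,4],[0.026,0,0,-0.24,0,0,4],[0.039,0,0,-0.36,0,0,4],[0.052,0,0,-0.48,0,0,4],[0.065,0,0,-0.6,0,0,4]]])

```text
time_s: 18.15
position: [0.5301, -0.2178, 0.1618]
tool_rot: [[0.001, 0.684, -0.73], [-0.001, -0.73, -0.684], [-1.0, 0.001, 0.0]]
ft_force: [-0.6, 0.4, 3.0]
grip_width: 0.047
```

carry_out(motion=[[[0.013,0,0,0.12,0,0,4],[0.026,0,0,0.24,0,0,4],[0.039,0,0,0.36,0,0,4],[0.052,0,0,0.48,0,0,4],[0.065,0,0,0.6,0,0,4]]])

```text
time_s: 18.57
position: [0.53, -0.2177, 0.1611]
tool_rot: [[-0.0, 0.144, -0.99], [-0.002, -0.99, -0.144], [-1.0, 0.002, 0.0]]
ft_force: [0.3, -2.4, 0.9]
grip_width: 0.0469
```

carry_out(motion=[[[0.013,0,0,-0.12,0,0,4],[0.026,0,0,-0.24,0,0,4],[0.039,0,0,-0.36,0,0,4],[0.052,0,0,-0.48,0,0,4],[0.065,0,0,-0.6,0,0,4]]])

```text
time_s: 18.98
position: [0.5303, -0.2178, 0.1605]
tool_rot: [[0.001, 0.684, -0.73], [-0.001, -0.73, -0.684], [-1.0, 0.002, -0.0]]
ft_force: [-1.4, 0.0, 1.6]
grip_width: 0.047
```

carry_out(motion=[[[0.013,0,0,0.12,0,0,4],[0.026,0,0,0.24,0,0,4],[0.039,0,0,0.36,0,0,4],[0.052,0,0,0.48,0,0,4],[0.065,0,0,0.6,0,0,4]]])

```text
time_s: 19.4
position: [0.53, -0.2175, 0.1598]
tool_rot: [[-0.0, 0.144, -0.99], [-0.001, -0.99, -0.144], [-1.0, 0.001, 0.0]]
ft_force: [-0.7, -1.9, -0.5]
grip_width: 0.0471
```

carry_out(motion=[[[0.014,0,0,-0.12,0,0,4],[0.028,0,0,-0.24,0,0,4],[0.042,0,0,-0.36,0,0,4],[0.056,0,0,-0.48,0,0,4],[0.07,0,0,-0.6,0,0,4]]])

```text
time_s: 19.82
position: [0.5304, -0.2177, 0.1592]
tool_rot: [[0.001, 0.684, -0.73], [-0.001, -0.73, -0.684], [-1.0, 0.002, -0.0]]
ft_force: [-2.6, 0.3, 2.3]
grip_width: 0.047
```

carry_out(motion=[[[0.014,0,0,0.12,0,0,4],[0.028,0,0,0.24,0,0,4],[0.042,0,0,0.36,0,0,4],[0.056,0,0,0.48,0,0,4],[0.07,0,0,0.6,0,0,4]]])

```text
time_s: 20.23
position: [0.5302, -0.2176, 0.1587]
tool_rot: [[0.001, 0.144, -0.99], [-0.002, -0.99, -0.144], [-1.0, 0.002, -0.0]]
ft_force: [-2.0, -1.7, 4.6]
grip_width: 0.0471
```

carry_out(motion=[[[0.012,0,0,-0.12,0,0,4],[0.024,0,0,-0.24,0,0,4],[0.036,0,0,-0.36,0,0,4],[0.048,0,0,-0.48,0,0,4],[0.06,0,0,-0.6,0,0,4]]])

```text
time_s: 20.65
position: [0.5305, -0.2179, 0.1585]
tool_rot: [[0.002, 0.684, -0.73], [-0.002, -0.73, -0.684], [-1.0, 0.003, -0.0]]
ft_force: [-2.6, -0.4, 5.9]
grip_width: 0.0467
```

carry_out(motion=[[[0.012,0,0,0.12,0,0,4],[0.024,0,0,0.24,0,0,4],[0.036,0,0,0.36,0,0,4],[0.048,0,0,0.48,0,0,4],[0.06,0,0,0.6,0,0,4]]])

```text
time_s: 21.07
position: [0.5306, -0.218, 0.1583]
tool_rot: [[0.002, 0.144, -0.99], [-0.003, -0.99, -0.144], [-1.0, 0.003, -0.002]]
ft_force: [-2.3, -1.3, 9.0]
grip_width: 0.047
```

The tool has nearly stopped and force is climbing, at a foot height of about 0.0935, which agrees with the brass disc triangulated at 0.093. Smaller steps now.

carry_out(motion=[[[0.01,0,0,-0.12,0,0,4],[0.02,0,0,-0.24,0,0,4],[0.03,0,0,-0.36,0,0,4],[0.04,0,0,-0.48,0,0,4],[0.05,0,0,-0.6,0,0,4]]])

```text
time_s: 21.48
position: [0.5305, -0.2179, 0.158]
tool_rot: [[0.003, 0.684, -0.73], [-0.002, -0.73, -0.684], [-1.0, 0.003, -0.001]]
ft_force: [-4.0, 2.1, 10.7]
grip_width: 0.0466
```

carry_out(motion=[[[0.01,0,0,0.12,0,0,4],[0.02,0,0,0.24,0,0,4],[0.03,0,0,0.36,0,0,4],[0.04,0,0,0.48,0,0,4],[0.04,0,0,0.6,0,0,4]]])

```text
time_s: 21.9
position: [0.5308, -0.2181, 0.158]
tool_rot: [[0.003, 0.144, -0.99], [-0.003, -0.99, -0.144], [-1.0, 0.004, -0.003]]
ft_force: [-2.7, -0.6, 12.1]
grip_width: 0.0465
```

carry_out(motion=[[[0.01,0,0,-0.12,0,0,4],[0.02,0,0,-0.24,0,0,4],[0.03,0,0,-0.36,0,0,4],[0.04,0,0,-0.48,0,0,4],[0.04,0,0,-0.6,0,0,4]]])

```text
time_s: 22.32
position: [0.5306, -0.2179, 0.1577]
tool_rot: [[0.003, 0.684, -0.73], [-0.002, -0.73, -0.684], [-1.0, 0.004, -0.001]]
ft_force: [-3.9, 2.8, 14.0]
grip_width: 0.0467
```

carry_out(motion=[[[0.01,0,0,0.12,0,0,4],[0.02,0,0,0.24,0,0,4],[0.03,0,0,0.36,0,0,4],[0.03,0,0,0.48,0,0,4],[0.03,0,0,0.6,0,0,4]]])

```text
time_s: 22.73
position: [0.5308, -0.2181, 0.1577]
tool_rot: [[0.003, 0.144, -0.99], [-0.004, -0.989, -0.144], [-1.0, 0.004, -0.003]]
ft_force: [-5.0, 0.0, 14.8]
grip_width: 0.0466
```

carry_out(motion=[[[0.01,0,0,-0.12,0,0,4],[0.02,0,0,-0.24,0,0,4],[0.035,0,0,-0.36,0,0,4],[0.035,0,0,-0.48,0,0,4],[0.035,0,0,-0.6,0,0,4]]])

```text
time_s: 23.15
position: [0.5306, -0.2179, 0.1575]
tool_rot: [[0.003, 0.684, -0.73], [-0.002, -0.73, -0.684], [-1.0, 0.004, -0.001]]
ft_force: [-4.6, 2.7, 16.6]
grip_width: 0.0468
```

carry_out(motion=[[[-0.05,0,0,0,0,0,4],[-0.1,0,0,0,0,0,4],[-0.1,0,0,0,0,0,4]]])

```text
time_s: 23.4
position: [0.5305, -0.2179, 0.1579]
tool_rot: [[0.002, 0.682, -0.731], [-0.003, -0.731, -0.682], [-1.0, 0.004, 0.0]]
ft_force: [-3.2, -0.9, 11.6]
grip_width: 0.0465
```

Landed: 16.6 N at the wrist, and the sink matches the holder's spring rate. Releasing.

carry_out(motion=[[[0,0,0,0,0,0,5.2],[0,0,0,0,0,0,6],[0,0,0,0,0,0,6.5],[0,0,0,0,0,0,7],[0,0,0,0,0,0,7]]])

```text
time_s: 23.82
position: [0.5301, -0.2173, 0.1555]
tool_rot: [[-0.0, 0.681, -0.733], [0.0, -0.733, -0.681], [-1.0, -0.0, 0.0]]
ft_force: [-0.1, 1.0, 0.4]
grip_width: 0.07
```

carry_out(motion=[[[-0.5,0,0,0,0,0,7],[-1.5,0,0,0,0,0,7],[-3.5,0,0,0,0,0,7],[-6,0,0,0,0,0,7],[-9,0,0,0,0,0,7]]])

```text
time_s: 24.23
position: [0.5297, -0.217, 0.2466]
tool_rot: [[-0.001, 0.681, -0.733], [0.001, -0.733, -0.681], [-1.0, -0.002, 0.0]]
ft_force: [0.1, -0.5, -0.2]
grip_width: 0.0699
```

Run:
```python
from h import *
import pickle
d=snap("wrist");e=snap("side");s=snap("scene");o=env.observe();print(o["position"],o["ft_force"],o["grip_width"])
pickle.dump((d,e,s),open("d6.pkl","wb"))
b=cv2.resize(e["image"][190:310,264:394],(390,360),interpolation=2);c=cv2.resize(s["image"][185:285,170:278],(390,360),interpolation=2)
a=cv2.resize(d["image"],(410,308)); a=cv2.copyMakeBorder(a,0,52,0,0,0)
cv2.imwrite("pics/fin.png",np.hstack([a,b])[:,:,::-1])
for z in(.126,.132,.1865): print(z,proj(d,[.53,-.2177,z]),proj(e,[.53,-.2177,z]))
```

```text
[ 0.53076513 -0.21770974  0.24863005] [-0.21816137  0.10269762 -0.40901056] 0.06971711792049193
0.126 [288.44071201 213.03662882] [329.95699324 233.74334233]
0.132 [288.46822028 215.49156064] [330.06916628 231.66949966]
0.1865 [288.78890767 244.1107943 ] [331.11890169 212.26210857]
```

View pics/fin.png

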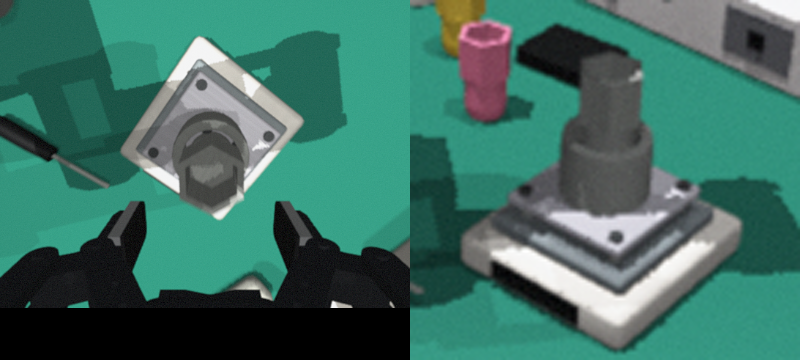

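The cup stands upright in the collar: in the side crop its rim is at (611,62), where a seated cup predicts (611,66). The fingers are clear. Handing in.

```bash
python3 -c "
from h import *
print(env.close_job())"
```

```text
the job is handed in; nothing more can be done
None
```

The steel hex cup is fitted foot down in the holder and released. I handed the job in at about 24 s of the 72 s allowed; no verdict was reported.

- **Pick-up:** I gripped the cup across two opposite flats of its crown, clear of the yellow and pink look-alikes. In the pictures taken along the way, nothing else on the bench looked disturbed.
- **Fitting:** I turned it to and fro at about 1.2–1.4 rad/s while lowering it at about 1.5–2 mm/s. Pushing force stayed at or below about 11 N until landing.
- **Landing:** The foot stopped at about 93.5 mm above the bench, matching the stop at 93.1 mm found from two camera views. From there the wrist force climbed to 16.6 N at about the holder's own spring rate.
- **Holder sink:** With the cup's weight, the holder saw about 19.5 N, so I estimate it sank about 1.3 mm at most. That is under the 1.5 mm limit but fairly close to it, and I could not measure it directly.
- **After release:** The cup stood upright with its rim at the predicted height in the side view. The fingers were clear and the wrist force was near zero.
- **Disagreement:** The collar's top measured 119 mm from the fixed cameras and 123.6 mm from the wrist camera, against the stated 126 mm. The wrist value was close enough for the fit. The cup's position in the jaws was known only to about 1–2 mm, and no sideways force passed about 6 N.
- **Pictures:** I viewed 12, two over the budget of 10.

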